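# Screw a filter head onto the filtration manifold

### The arm

A 6-joint arm with a two-finger parallel gripper is mounted at the origin on a cart in front of the work surface, level with it; the furniture and walls round the work are solid. World frame = base frame: x ahead of the robot, y to its left, z up, the work surface at z = 0. Lengths are in mm, angles in rad, forces in N, time in s.
With the tool pointing down it reaches from about 300 to 1000 mm from the base axis. Payload 5.1 kg.
Tool frame: the origin (TCP) lies on the centre line of the jaws, within the pads' length; the fingertips stand 17 mm ahead of it and the grasp point (between the pads) lies 2 mm behind it; z points along the fingers, y is the direction in which the jaws open and shut (so a half turn about z gives the same grasp; the last joint's range is limited). The gripper opens to 95 mm and grips with 3 to 60 N. Pads are 20 mm wide; open, the fingers measure 119 mm over their backs; the gripper's body (75 mm by 180 mm) begins 59 mm behind the grasp point.
Start: joints at [-1.368, 0.124, 1.65, -0, 1.367, -0.083], TCP at [183.219, -623.631, 231.656] pointing down, gripper open.
Joint ranges: [-2.61, 2.61], [-1.02, 2.33], [0.03, 2.71], [-1.35, 4.49], [0.32, 2.68], [-2.91, 2.91]. Speed limits (rad/s): [2.57, 2.57, 3.14, 3.14, 3.14, 3.14].

### API

Orientations are given as a unit quaternion [x, y, z, w].
In Python, from workcell import env gives the robot as it stands.
- The arm moves only by the tool carry_out, never from a script. Its argument "series" is a list of rows, each a list of 7 numbers: the turn, a rotation vector about the tool's x, y, z in degrees, then the shift along the tool's x, y, z in cm, then the gripper command: -1 is shut, 1 is fully open, values between are in proportion. A call has 1 to 20 rows; each row shifts and turns the commanded pose from where the row before left it, along the tool's axes as they then stand; what a row does not reach is not made up. A row lasts 1/8 s, in which the tool goes at most 62.5 mm and 10.7 degrees, less where a joint would pass 70% of its speed; a pose out of reach is approached as far as the arm can. A call is refused whole if a number of a shift passes 6.25 or a number of a turn 10.7, either way. A call with a gripper value outside its range is refused whole. The fingers move at their own pace and stop on an object; "grip_force" is the grip in N (left out, the last holds). Time passes only in rows, so rows that do not move let the fingers close. It gives the time, the measured TCP pose, the force and the opening at its end, in the units of the state.
- env.get_obs(): the state, without advancing time (a new reading comes with each control period).
- env.grab_frame(name): name is "scene" or "top" or "wrist"; returns the picture (384x512x3 uint8, red, green, blue); there is no depth.
- env.get_calibration(name): a dict with "fx", "fy", "cx", "cy" (pixels), "k1" (the pictures are not rectified: a ray, as slopes to the right and down, at radius r is drawn at 1 + k1 r^2 times it, then the intrinsics apply), "R" (3x3) and "t" (3): a world point X has camera coordinates R X + t. Camera axes: x right, y down, z forward; pixel columns grow to the right and rows downward; lengths in mm; the calibration is good to about 2 mm. A picture is of the moment at which its call begins: read the wrist's pose just before it. get_calibration takes no time and is no camera call; for the wrist camera it gives the pose at the moment of the call.
- env.job_done(): hands the job in, once; it reports no verdict.
The state is a dict: "time_s": time; "joint_positions": joint angles; "qvel": joint speeds; "tau": joint torques, N m; "tool_pos": TCP position; "tool_rot": TCP orientation; "contact_force": force on the tool from outside, world axes, zero at the start; "torque": the same for the moment, N m; "gripper_width": finger opening in mm.
Only numpy, scipy, OpenCV 4.12 (cv2) and the standard library are available. Lean on these libraries where they do the work, as an engineer would, in place of code of your own. Each camera call takes 0.05 s, during which the arm holds its last target.

### The job

Set the loose white filter head squarely on the bare threaded neck of the steel filtration manifold and, resting lightly on the thread, turn it backward (anticlockwise from above) until you feel it drop a step into the thread starts. Then screw it forward (clockwise) until it is fully home and just snug on the neck's gasket, and let go. Be gentle, never force or overtighten the thread, and leave the petri dish, tweezers and sample bottle where they are.

Things in the scene. Friction and masses are not known exactly. Their poses are not given: they have to be found in the camera images.
- head_centre (a point): Centre of the loose filter head (filter_head): a white plastic cup over a fluted skirt, upright on the worktop, cup open upward, z up. 80 mm tall, this point 40 mm above its lower edge; 56 mm across where gripped (rim 58, foot lip 59 mm); about 160 g. Its bore is open below (48 mm wide) up to the clamp face, an inner shelf 26 mm above the lower edge, 14 mm below this point.
- head_lugs (a point): On the head's axis, 14.6 mm above its lower edge: the level of the lower faces of four thread lugs, 90 degrees apart, standing inward in the bore to 39.6 mm across. Each is 5 mm long round the bore and 1.8 mm thick. Between the neck's ribs they have 1 mm of play up and down, and 0.8 mm all round the neck.
- manifold: The steel filtration manifold, fixed: a 38 mm tube, 250 mm long, along its own y axis 60 mm up on two feet, with two stations 65 mm either side of its middle. Origin on the worktop under the middle. The -y station already carries a fixed filter head like the loose one, screwed home; the +y station is the bare neck to use. Valve handles on its -x side, hose nipple at its -y end.
- neck_top (a point): Centre of the bare neck's top face with the gasket, on the manifold's +y station, 126 mm above the worktop, z up. Neck 38 mm across, chamfered to 34 mm over its top 2.5 mm. When the head is home its clamp face lies on this face, so head_centre is 14 mm above this point.
- thread_crest (a point): On the neck's axis, 3 mm below its top: the level at which the ribs of its right-hand thread (neck_thread) begin, bluntly. Four starts 90 degrees apart; their angle varies and no reading gives it: feel for them. Ribs 2.2 mm thick, 44 mm outer diameter, lead 20 mm per turn: 5 mm sunk per quarter turn clockwise from above, neighbouring ribs 5 mm apart.
- neck_foot (a point): Foot of the neck, on a 60 mm shoulder. Set on the thread at a chance angle, head_centre is 17.4 to 22.8 mm above neck_top. Turned anticlockwise the head climbs (leave it free to rise) to 22.4 to 22.8 mm and, within 100 degrees, drops 5 mm. From there 80 to 100 degrees clockwise bring it home and take up the play; then turning stiffens: 0.1 to 0.4 N m is snug, 0.6 too much.
- petri_centre (a point): Middle of a closed glass petri dish, 94 mm across, 18 mm high, lying on the worktop in front of the manifold; leave it.
- tweezers_centre (a point): Middle of steel tweezers, 124 mm long, 11 mm high, lying on the worktop in front of the manifold; leave them.
- sample_centre (a point): Middle of a clear glass sample bottle, 58 mm across, 103 mm tall, standing on the worktop to the left and beyond the manifold; leave it.
There are look-alikes about, which are no part of the job. What is shaped like the part that bears head_centre but black, purple or turquoise is not meant.

How it is judged:
By the outcome, as a careful person would: the job done as asked, in the order asked, and still so for the second after the job is handed in, with the robot touching nothing.
It also fails if it takes over 67 s, if anything falls off the work surface, if the arm or the gripper's body presses on something with over 40 N, if the wrist force passes 120 N, or if a joint passes its speed limit or range.

## Working session

There is one attempt and no reset: what is moved stays moved. The work goes in short steps, Python scripts to look and compute and a tool call to move; the robot and the scene stay as the last step left them, time stands still between calls to the robot, and variables do not carry over. Pictures are saved under pics/ and viewed, and the job is handed in when it is done.

Besides the shell and the picture viewer there is one more tool, called after ">>>" by a JSON object that holds its "method" and its "body". carry_out: Moves the arm, as the interface text tells. Its arguments: {"type":"object","properties":{"series":{"type":"array"},"grip_force":{"type":"number"}},"required":["series"]}

```bash
mkdir -p pics; ls; python3 - <<'E'
from workcell import env
import cv2
for n in ("scene","top"):
    f=env.grab_frame(n); cv2.imwrite(f"pics/{n}0.png",f[:,:,::-1])
    c=env.get_calibration(n); print(n,{k:(v if not hasattr(v,'tolist') else v.tolist()) for k,v in c.items()})
o=env.get_obs(); print(o)
E
```

```text
pics
scene {'fx': 465.7096608941823, 'fy': 465.7096608941823, 'cx': 261.74271463759044, 'cy': 198.42644081112783, 'k1': 0.01992765958417096, 'R': [[-0.664074384814597, -0.7475903604892886, -0.010670723340513713], [-0.40477542614171474, 0.37148285495471867, -0.83555810262751], [0.6286191739240125, -0.5505534863918188, -0.5492984551197151]], 't': [507.2878359500811, 235.26578154500916, 1009.5854262980446]}
top {'fx': 396.7748552478215, 'fy': 396.7748552478215, 'cx': 252.973467362284, 'cy': 196.47695554917485, 'k1': -0.07814424504368125, 'R': [[0.005922858776801463, -0.99958937039072, -0.028035876048278046], [-0.9819088733513076, -0.0005072276369769594, -0.18935339224342057], [0.18926141756278925, 0.028650188865147697, -0.9815086767319559]], 't': [228.10415883634886, 562.4012727681329, 954.9517881065033]}
{'time_s': 0.1, 'joint_positions': array([-1.36756452e+00,  1.24452799e-01,  1.65152780e+00, -2.34295877e-06,
        1.36748336e+00, -8.25780451e-02]), 'qvel': array([ 0.00148388, -0.00144872, -0.00243252, -0.00056584,  0.00093504,
       -0.00092054]), 'tau': array([ 1.87355986e-04, -4.18881726e+01, -3.61096358e+01,  7.77505129e-02,
        4.61705332e-02, -5.55074826e-05]), 'tool_pos': array([ 183.13292149, -623.10377581,  230.50727206]), 'tool_rot': array([ 9.89805990e-01,  1.42419197e-01, -5.75558772e-05, -9.33882461e-04]), 'contact_force': array([0.36382739, 0.40617161, 0.57633168]), 'torque': array([ 0.00752311,  0.04433615, -0.03734145]), 'gripper_width': 95.09469503872486}
```

View pics/scene0.png

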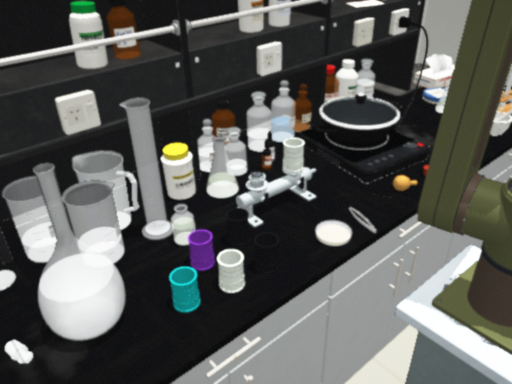

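View pics/top0.png

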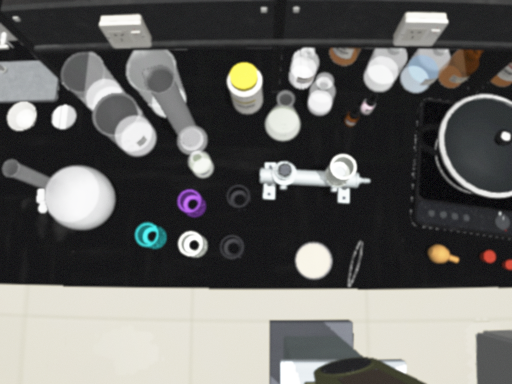

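The loose white head is at about (193,244) in the top view and (231,270) in the scene view. The bare neck is at (284,170) top and (257,180) scene. The black, purple and turquoise look-alikes stand around the head. I'll zoom in.

```bash
cat > h.py <<'E'
import numpy as np, cv2
from workcell import env
def cal(n):
    c=env.get_calibration(n); return {k:(np.array(v) if k in'Rt' else v) for k,v in c.items()}
def proj(c,X):
    p=np.atleast_2d(X)@c['R'].T+c['t']; s=p[:,:2]/p[:,2:]
    s=s*(1+c['k1']*(s**2).sum(1,keepdims=True))
    return s*[c['fx'],c['fy']]+[c['cx'],c['cy']]
def ray(c,uv):
    d=(np.array(uv,float)-[c['cx'],c['cy']])/[c['fx'],c['fy']]; s=d.copy()
    for _ in range(20): s=d/(1+c['k1']*(s@s))
    v=c['R'].T@np.array([*s,1]); return -c['R'].T@c['t'],v
def atz(c,uv,z):
    o,v=ray(c,uv); return o+v*(z-o[2])/v[2]
def crop(img,x0,y0,w,h,k,name):
    cv2.imwrite(name,cv2.resize(img[y0:y0+h,x0:x0+w,::-1],None,fx=k,fy=k,interpolation=cv2.INTER_CUBIC))
E
python3 - <<'E'
from h import *
t=cv2.imread('pics/top0.png')[:,:,::-1]; s=cv2.imread('pics/scene0.png')[:,:,::-1]
crop(t,130,180,130,90,6,'pics/t1.png'); crop(t,250,140,130,80,6,'pics/t2.png')
crop(s,160,220,100,100,6,'pics/s1.png'); crop(s,225,130,100,100,6,'pics/s2.png')
c=cal('top')
print(atz(c,(193,244),80),atz(c,(284,170),126),atz(c,(343,167),192))
E
```

```text
[438.45254026 375.68694937  80.        ] [613.11849045 153.78254196 126.        ] [602.7047031   25.43549378 192.        ]
```

View pics/t1.png

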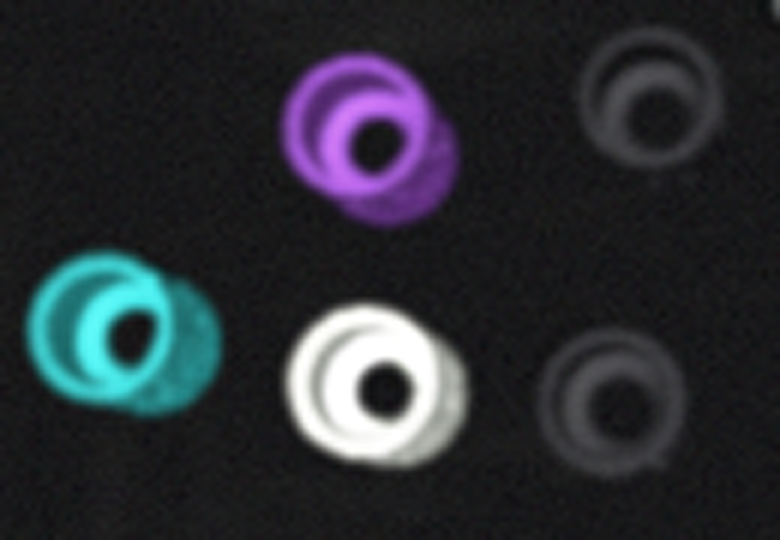

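View pics/t2.png

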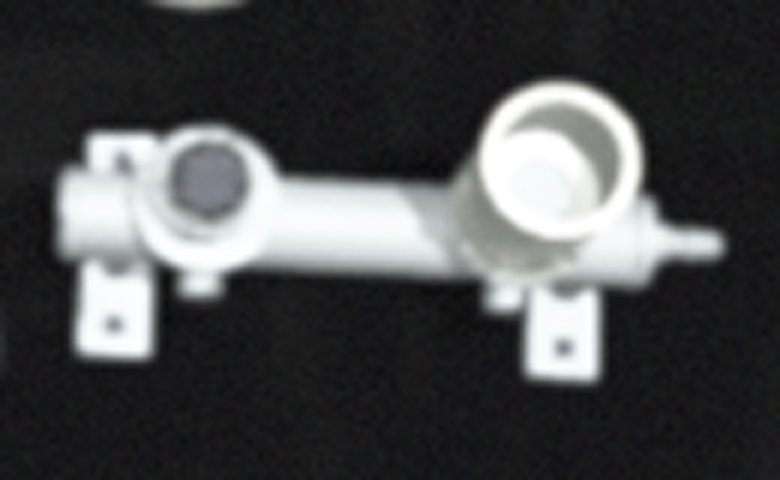

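View pics/s1.png

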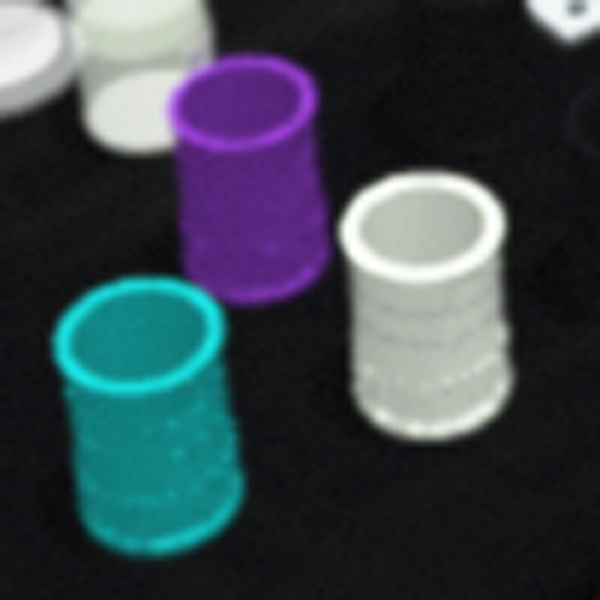

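View pics/s2.png

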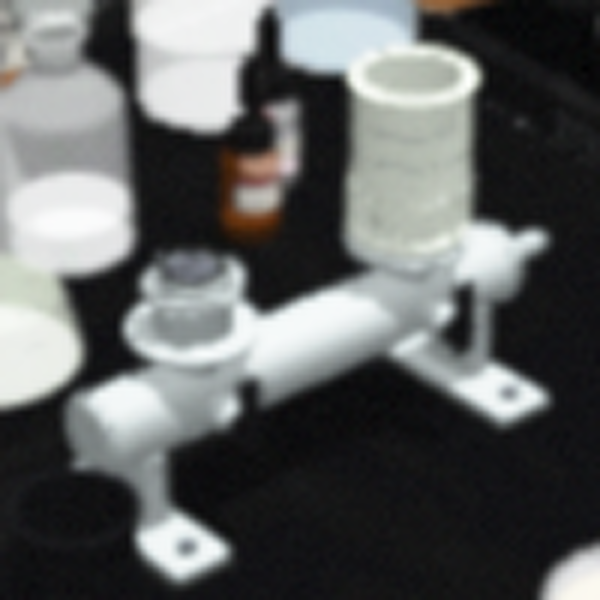

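```bash
python3 - <<'E'
from h import *
from scipy.optimize import least_squares
T=cal('top');S=cal('scene')
for n,ut,us,z in (("head",(190,243.4),(230.1,257.3),80),("neck",(284.3,169.6),(256.3,174.1),126),("fixed",(250+560/6-.4,140+160/6-.4),(225+413/6-.4,130+77/6-.4),192)):
    print(n,atz(T,ut,z).round(1),atz(S,us,z).round(1))
    r=least_squares(lambda X:np.r_[proj(T,X)[0]-ut,proj(S,X)[0]-us],[500,200,z]);print(r.x.round(1),r.fun.round(2))
E
```

```text
head [439.9 383.2  80. ] [441.3 379.3  80. ]
[439.  381.9  83.1] [ 0.26  0.26 -0.33 -0.06]
neck [614.1 153.1 126. ] [617.6 147.7 126. ]
[612.5 152.9 130.4] [ 0.16  0.17 -0.26 -0.04]
fixed [604.4  25.5 192. ] [591.2  36.4 192. ]
[606.4  22.9 182. ] [ 0.28  0.31 -0.51 -0.05]
```

```bash
cat >> h.py <<'E'
from scipy.spatial.transform import Rotation as Ro
def st():
    o=env.get_obs();R=Ro.from_quat(o['tool_rot']).as_matrix()
    print('t',round(o['time_s'],2),'p',o['tool_pos'].round(2),'yawx',np.degrees(np.arctan2(R[1,0],R[0,0])).round(2),'zax',R[:,2].round(4),'F',o['contact_force'].round(2),'M',o['torque'].round(3),'w',round(o['gripper_width'],2),'j',o['joint_positions'].round(2))
    return o,R
def tool(d):
    o,R=st(); print((R.T@np.array(d)/10).round(3),'cm tool'); 
E
python3 - <<'E'
from h import *
o,R=st()
c=cal('wrist'); print('cam in tool',(R.T@(-c['R'].T@c['t']-o['tool_pos'])).round(1),'look',(R.T@c['R'][2]).round(3),c['fx'])
p=o['tool_pos']
for w in ([480,-250,300],):
    print((R.T@(np.array(w)-p)/10).round(2))
print((R.T@(np.array([440,382,300])-[480,-250,300])/10).round(2))
T=cal('top')
for n,q in (('purple',(357,127)),('turq',(105,327)),('blk1',(650,97)),('blk2',(612,402)),('white',(362,383))):
    print(n,atz(T,(130+q[0]/6-.4,180+q[1]/6-.4),80).round())
E
```

```text
t 0.1 p [ 183.13 -623.1   230.51] yawx 16.38 zax [-4.0e-04  1.8e-03 -1.0e+00] F [0.36 0.41 0.58] M [ 0.008  0.044 -0.037] w 95.09 j [-1.37  0.12  1.65 -0.    1.37 -0.08]
cam in tool [  66.8   -0.3 -153.8] look [-0.238  0.001  0.971] 339.69942244617505
[ 39.   -27.44  -6.89]
[ 13.98 -61.76   0.12]
purple [546. 389.  80.]
turq [462. 491.  80.]
blk1 [559. 267.  80.]
blk2 [433. 281.  80.]
white [440. 383.  80.]
```

>>> {"method": "carry_out", "body": {"series": [[0,0,0,2.5,-1.8,-0.8,1],[0,0,0,4.3,-3.0,-0.8,1],[0,0,0,4.3,-3.0,-0.8,1],[0,0,0,4.3,-3.0,-0.8,1],[0,0,0,4.3,-3.0,-0.8,1],[0,0,0,4.3,-3.0,-0.8,1],[0,0,0,4.3,-3.0,-0.8,1],[0,0,0,4.3,-3.0,-0.8,1],[0,0,0,4.3,-3.5,-0.5,1],[0,0,0,2.1,-4.0,0,1],[0,0,0,1.2,-5.2,0,1],[0,0,0,1.2,-5.2,0,1],[0,0,0,1.2,-5.2,0,1],[0,0,0,1.2,-5.2,0,1],[0,0,0,1.2,-5.2,0,1],[0,0,0,1.2,-5.2,0,1],[0,0,0,1.2,-5.2,0,1],[0,0,0,1.2,-5.2,0,1],[0,0,0,1.2,-5.2,0,1],[0,0,0,1.2,-5.2,0,1]]}}

```text
time_s: 2.6
tool_pos: [439.9, 311.4, 300.2]
tool_rot: [0.99, 0.143, -0.0, 0.0]
contact_force: [0.3, -0.2, 0.7]
gripper_width: 95.1
```

>>> {"method": "carry_out", "body": {"series": [[0,0,-9.5,1,-5,0,0.6],[0,0,-9.5,0,-5,0,0.6],[0,0,-9.5,0,0,0,0.6],[0,0,0,0,0,0,0.6]]}}

```text
time_s: 3.1
tool_pos: [413.6, 405.9, 299.9]
tool_rot: [0.924, 0.381, -0.001, 0.0]
contact_force: [0.5, -1.3, -0.5]
gripper_width: 76.3
```

```bash
python3 - <<'E'
from h import *
tool([0,0,0]); o=env.get_obs()
f=env.grab_frame('wrist'); cv2.imwrite('pics/w1.png',f[:,:,::-1])
print((np.array([439.5,382])-o['tool_pos'][:2]))
E
```

```text
t 3.1 p [413.64 405.88 299.91] yawx 44.83 zax [-9.e-04 -9.e-04 -1.e+00] F [ 0.51 -1.34 -0.46] M [-0.056 -0.034 -0.002] w 76.26 j [ 0.68 -0.06  1.73 -0.    1.48  1.47]
[0. 0. 0.] cm tool
[ 25.86326542 -23.87615171]
```

View pics/w1.png

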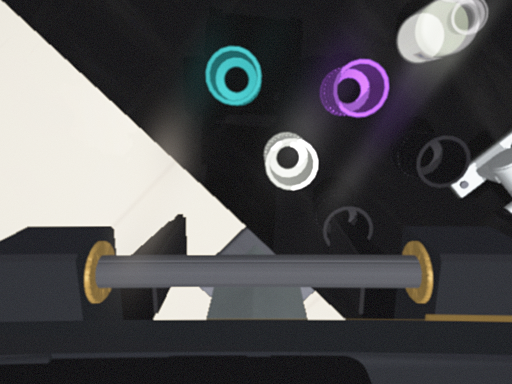

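The white rim is at about (292,163) in the wrist view. I'll fit it precisely.

```bash
cat > fit.py <<'E'
from h import *
from scipy.optimize import least_squares
def circ(c,ctr,r,z,n=72):
    a=np.linspace(0,2*np.pi,n,endpoint=False); return np.c_[ctr[0]+r*np.cos(a),ctr[1]+r*np.sin(a),np.full(n,z)]
def sil(c,x,y,z0=0,r=29.,h=80,shape=(384,512)):
    P=np.r_[circ(c,(x,y),29,z0+h),circ(c,(x,y),29.5,z0)]
    hull=cv2.convexHull(proj(c,P).astype(np.float32))
    m=np.zeros(shape,np.uint8);cv2.fillConvexPoly(m,np.round(hull*16).astype(np.int32),255,cv2.LINE_AA,4);return m/255.
E
python3 - <<'E'
from fit import *
f=cv2.imread('pics/w1.png')[:,:,::-1]; c=cal('wrist')
crop(f,250,120,90,80,8,'pics/w1c.png')
g=f.min(2).astype(float)
for z in (80,):
    uv=(292,163); print(atz(c,uv,z).round(1))
m=((g>100)).astype(np.uint8)[125:200,255:330]
n,l,s,ce=cv2.connectedComponentsWithStats(m); print(s[1:],ce[1:]+[255,125])
T=cal('top');ft=cv2.imread('pics/top0.png')[:,:,::-1].min(2).astype(float)
S=cal('scene');fs=cv2.imread('pics/scene0.png')[:,:,::-1].min(2).astype(float)
from scipy.optimize import minimize
def mk(g,uv,w,th):
    b=np.zeros(g.shape); y,x=uv[1],uv[0]; 
    mm=(g[y-w:y+w,x-w:x+w]>th).astype(np.uint8)
    cn,_=cv2.findContours(mm,cv2.RETR_EXTERNAL,cv2.CHAIN_APPROX_NONE); cn=max(cn,key=cv2.contourArea)
    cv2.drawContours(mm,[cn],-1,1,-1); b[y-w:y+w,x-w:x+w]=mm; return b
for nm,cc,b in (('wrist',c,mk(g,(292,160),37,90)),('top',T,mk(ft,(194,245),20,90)),('scene',S,mk(fs,(231,270),26,90))):
    r=minimize(lambda p:((sil(cc,*p)-b)**2).sum(),[439.5,382],method='Nelder-Mead'); print(nm,r.x.round(1),r.fun)
E
```

```text
[444.2 382.1  80. ]
[[   9    7   55   59 2167]] [[290.60359945 161.79049377]]
wrist [442.9 381.3] 25.866174548250676
top [440.6 383.9] 25.735424836601307
scene [443.4 378.3] 37.446166858900426
```

View pics/w1c.png

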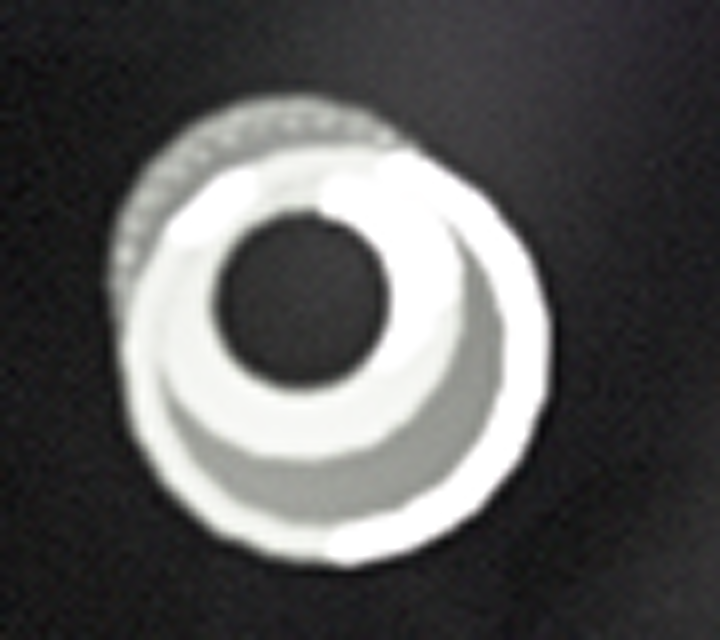

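>>> {"method": "carry_out", "body": {"series": [[0,0,0,0.17,1.9,2,0.6],[0,0,0,0.17,1.9,5,0.6],[0,0,0,0,0,3,0.6],[0,0,0,0,0,2,0.6],[0,0,0,0,0,0,0.6],[0,0,0,0,0,0,0.6]]}}

```text
time_s: 3.9
tool_pos: [444.3, 381.3, 182.1]
tool_rot: [0.924, 0.381, 0.001, -0.0]
contact_force: [1.2, 0.1, 0.4]
gripper_width: 75.6
```

```bash
python3 - <<'E'
from fit import *
tool([0,0,0]); c=cal('wrist')
f=env.grab_frame('wrist'); cv2.imwrite('pics/w2.png',f[:,:,::-1])
print(proj(c,[[443,381,80],[443,381,0]]))
E
```

```text
t 3.9 p [444.25 381.34 182.07] yawx 44.85 zax [ 0.0019  0.0014 -1.    ] F [1.2  0.08 0.43] M [-0.042 -0.029  0.059] w 75.64 j [ 0.62  0.02  1.85 -0.    1.27  1.41]
[0. 0. 0.] cm tool
[[257.05445999 196.1233689 ]
 [257.20101823 175.84429678]]
```

View pics/w2.png

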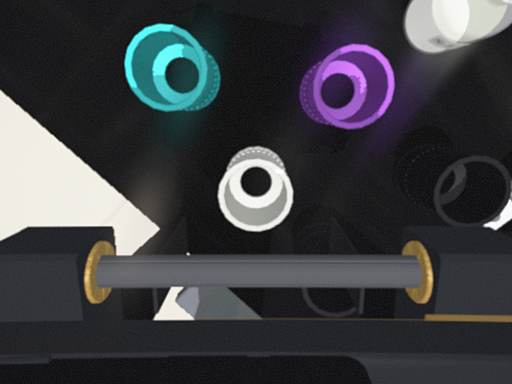

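```bash
cat >> fit.py <<'E'
from scipy.optimize import minimize
def mk(g,uv,w,th):
    b=np.zeros(g.shape); y,x=uv[1],uv[0]
    mm=(g[y-w:y+w,x-w:x+w]>th).astype(np.uint8)
    cn,_=cv2.findContours(mm,cv2.RETR_EXTERNAL,cv2.CHAIN_APPROX_NONE); cn=max(cn,key=cv2.contourArea)
    cv2.drawContours(mm,[cn],-1,1,-1); b[y-w:y+w,x-w:x+w]=mm; return b
def fitsil(cc,b,x0,z0=0):
    r=minimize(lambda p:((sil(cc,*p,z0=z0)-b)**2).sum(),x0,method='Nelder-Mead'); return r.x,r.fun
E
python3 - <<'E'
from fit import *
g=cv2.imread('pics/w2.png').min(2).astype(float);c=cal('wrist')
x,fv=fitsil(c,mk(g,(256,189),48,90),[443,381]);print(x.round(2),fv)
o=env.get_obs();tool([*(x-o['tool_pos'][:2]),0])
E
```

```text
[442.22 382.48] 33.21994617454825
t 3.95 p [444.34 381.56 182.56] yawx 44.86 zax [ 0.0026  0.0018 -1.    ] F [-0.85  0.31  0.79] M [-0.001 -0.043  0.014] w 76.18 j [ 0.62  0.02  1.85 -0.    1.27  1.41]
[-0.086 -0.215 -0.   ] cm tool
```

>>> {"method": "carry_out", "body": {"series": [[0,0,0,-0.04,-0.1,1.5,0.6],[0,0,0,-0.04,-0.1,3,0.6],[0,0,0,0,0,4,0.6],[0,0,0,0,0,3,0.6],[0,0,0,0,0,2,0.6],[0,0,0,0,0,0.9,0.6],[0,0,0,0,0,0,0.6],[0,0,0,0,0,0,0.4],[0,0,0,0,0,0,0],[0,0,0,0,0,0,-0.3],[0,0,0,0,0,0,-1],[0,0,0,0,0,0,-1],[0,0,0,0,0,0,-1],[0,0,0,0,0,0,-1]], "grip_force": 20}}

```text
time_s: 5.7
tool_pos: [442.0, 382.3, 37.7]
tool_rot: [0.924, 0.382, 0.001, -0.0]
contact_force: [0.1, -1.0, 5.2]
gripper_width: 56.2
```

```bash
python3 - <<'E'
from h import *
st()
E
```

```text
t 5.7 p [442.01 382.26  37.65] yawx 44.88 zax [ 1.2e-03  8.0e-04 -1.0e+00] F [ 0.13 -0.97  5.17] M [-0.155  0.051 -0.043] w 56.15 j [ 0.62  0.18  1.94 -0.    1.02  1.41]
```

>>> {"method": "carry_out", "body": {"series": [[0,0,0,0,0,-0.5,-1],[0,0,0,0,0,-1.5,-1],[0,0,0,0,0,-3.5,-1],[0,0,0,0,0,-5,-1],[0,0,0,0,0,-5,-1],[0,0,0,0,0,-4,-1],[0,0,0,-0.4,2.6,-2,-1],[0,0,0,-0.6,4.2,0,-1],[0,0,0,-0.6,4.2,0,-1],[0,0,0,-0.6,4.2,0,-1],[0,0,0,-0.6,4.2,0,-1],[0,0,0,-0.6,4.2,0,-1],[0,0,0,-0.5,3,0,-1],[0,0,0,-0.3,1.7,0,-1],[0,0,0,0,0,0,-1],[0,0,0,0,0,0,-1]]}}

```text
time_s: 7.7
tool_pos: [610.7, 152.5, 251.7]
tool_rot: [0.924, 0.382, -0.0, -0.0]
contact_force: [-0.8, -0.4, -2.3]
gripper_width: 56.4
```

```bash
python3 - <<'E'
from fit import *
tool([0,0,0]); c=cal('wrist')
f=env.grab_frame('wrist'); cv2.imwrite('pics/w3.png',f[:,:,::-1])
np.savez('w3.npz',**c)
print(proj(c,[[613,151,126]]))
E
```

```text
t 7.7 p [610.75 152.52 251.7 ] yawx 44.92 zax [-5.e-04  5.e-04 -1.e+00] F [-0.83 -0.38 -2.3 ] M [-0.032 -0.065 -0.021] w 56.38 j [0.16 0.07 1.68 0.   1.4  0.95]
[0. 0. 0.] cm tool
[[261.21060484 186.81874809]]
```

View pics/w3.png

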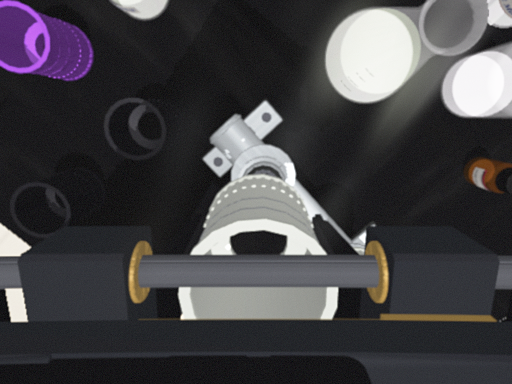

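>>> {"method": "carry_out", "body": {"series": [[0,0,0,1,0,0,-1],[0,0,0,3,0,0,-1],[0,0,0,2,0,0,-1],[0,0,0,0,0,0,-1],[0,0,0,0,0,0,-1]]}}

```text
time_s: 8.38
tool_pos: [653.5, 194.3, 251.4]
tool_rot: [0.924, 0.382, -0.0, 0.0]
contact_force: [0.8, 0.1, -2.6]
gripper_width: 56.2
```

```bash
python3 - <<'E'
from fit import *
tool([0,0,0]); c=cal('wrist')
f=env.grab_frame('wrist'); cv2.imwrite('pics/w4.png',f[:,:,::-1])
np.savez('w4.npz',**c)
u=proj(c,[[613,151,126]])[0].astype(int);print(u)
crop(f,u[0]-75,u[1]-45,150,110,5,'pics/w4c.png'); print(u[0]-75,u[1]-45)
E
```

```text
t 8.38 p [653.47 194.32 251.44] yawx 44.91 zax [-6.e-04 -3.e-04 -1.e+00] F [ 0.81  0.08 -2.61] M [-0.032 -0.08  -0.023] w 56.15 j [ 0.21  0.18  1.55 -0.    1.41  1.  ]
[0. 0. 0.] cm tool
[260 252]
185 207
```

View pics/w4c.png

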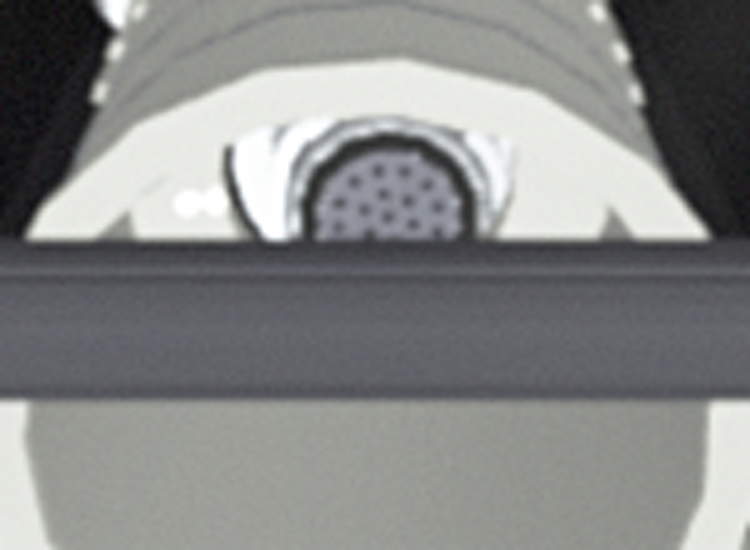

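That went the wrong way (the neck is seen through the head). I'll go to the other side.

>>> {"method": "carry_out", "body": {"series": [[0,0,0,-2,0,0,-1],[0,0,0,-4,0,0,-1],[0,0,0,-4,0,0,-1],[0,0,0,-1,0,0,-1],[0,0,0,0,0,0,-1],[0,0,0,0,0,0,-1]]}}

```text
time_s: 9.18
tool_pos: [576.4, 116.9, 251.9]
tool_rot: [0.924, 0.382, 0.0, -0.0]
contact_force: [0.0, -0.6, -2.5]
gripper_width: 56.5
```

```bash
python3 - <<'E'
from fit import *
tool([0,0,0]); c=cal('wrist')
f=env.grab_frame('wrist'); cv2.imwrite('pics/w5.png',f[:,:,::-1])
np.savez('w5.npz',**c)
u=proj(c,[[613,151,126]])[0].astype(int);print(u)
crop(f,u[0]-75,u[1]-45,150,110,5,'pics/w5c.png'); print(u[0]-75,u[1]-45)
E
```

```text
t 9.18 p [576.44 116.86 251.91] yawx 44.89 zax [ 7.e-04  3.e-04 -1.e+00] F [ 0.03 -0.64 -2.48] M [-0.039 -0.045  0.002] w 56.47 j [ 0.11 -0.02  1.77  0.    1.4   0.9 ]
[0. 0. 0.] cm tool
[259 127]
184 82
```

View pics/w5c.png

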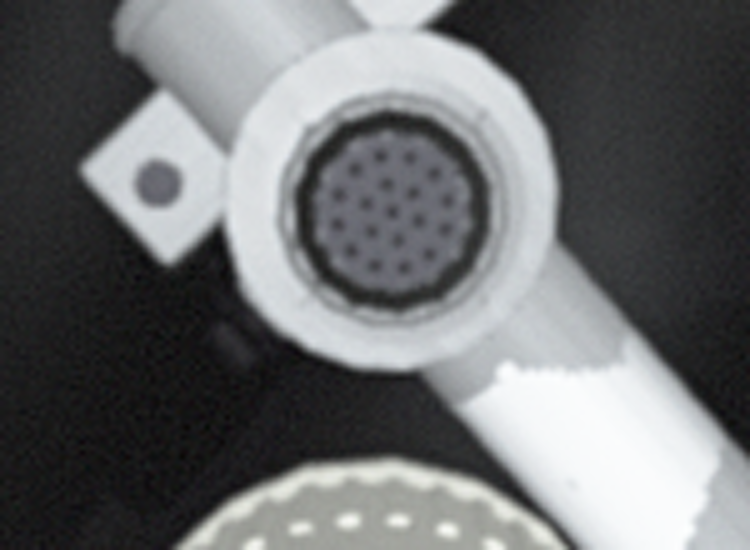

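View pics/w5.png

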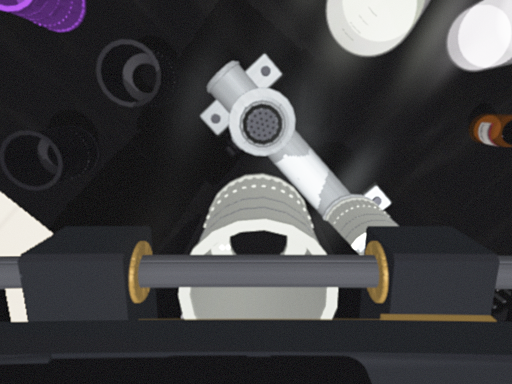

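```bash
python3 - <<'E'
from fit import *
c=dict(np.load('w5.npz')); f=cv2.imread('pics/w5.png'); g=f.min(2).astype(float)
tcp=np.array([576.44,116.86,251.91])
# gasket: dark ring+grille => threshold inside (<130)
x0,y0=230,90
m=(cv2.GaussianBlur(g,(0,0),0.7)[y0:y0+66,x0:x0+66]<125).astype(np.uint8)
n,l,s,ce=cv2.connectedComponentsWithStats(m); k=l[34,32]; mm=(l==k).astype(np.uint8)
cn,_=cv2.findContours(mm,cv2.RETR_EXTERNAL,cv2.CHAIN_APPROX_NONE); cn=max(cn,key=cv2.contourArea)
e=cv2.fitEllipse(cn); print(k,s[k],e)
uv=np.array(e[0])+[x0,y0]; P=atz(c,uv,126); print('neck',uv,P.round(2))
r=np.array([atz(c,p+[x0,y0],126)[:2] for p in cn[:,0].astype(float)]); print('gasket radius',np.linalg.norm(r-P[:2],axis=1).mean(),r.mean(0))
# shoulder: outer r30 at z? 
# foot arc: topmost bright->dark edge per column between 215..305
pts=[]
for u in range(222,299,2):
    col=cv2.GaussianBlur(g,(0,0),0.7)[:,u]
    # scan upward from row 205 to find edge to dark
    v=200
    while v>150 and col[v]>85: v-=1
    if v>150: 
        vv=v+(85-col[v])/(col[v+1]-col[v]); pts.append((u,vv))
pts=np.array(pts); print(pts[::4].round(1))
zl=tcp[2]-37.65
q=np.array([atz(c,p,zl)[:2] for p in pts])
for R in (29.5,None):
    fn=(lambda p:np.linalg.norm(q-p[:2],axis=1)-(R or p[2]))
    s=least_squares(fn,[*tcp[:2],29.5],loss='soft_l1',f_scale=.3); print('head foot',s.x.round(2),'rel tcp',(s.x[:2]-tcp[:2]).round(2),np.abs(s.fun).max().round(2), 'move',(P[:2]-s.x[:2]).round(2))
E
```

```text
2 [  12   14   40   41 1291] ((31.909048080444336, 33.880218505859375), (39.16902160644531, 40.18110656738281), 1.346247673034668)
neck [261.90904808 123.88021851] [616.12 151.88 126.  ]
gasket radius 15.871518996309154 [615.91938714 151.87269551]
[[222.  187.4]
 [230.  180.9]
 [238.  177.2]
 [246.  174. ]
 [254.  173.3]
 [262.  172.6]
 [270.  174.4]
 [278.  176.5]
 [286.  181.1]]
head foot [576.61 116.91  29.5 ] rel tcp [0.17 0.05] 0.24 move [39.51 34.97]
head foot [576.4  116.67  29.8 ] rel tcp [-0.04 -0.19] 0.26 move [39.72 35.21]
```

```bash
python3 - <<'E'
from fit import *
for w,uv in (('w4',(262.4,233.2)),('w5',(184+392/5-.4,82+110/5-.4))):
    c=dict(np.load(w+'.npz')); print(w,atz(c,uv,126).round(2))
E
python3 - <<'E'
from h import *
c=dict(np.load('w3.npz')); f=cv2.imread('pics/w3.png')[:,:,::-1]
crop(f,200,130,130,70,6,'pics/w3c.png')
st()
E
```

```text
w4 [627.05 162.48 126.  ]
w5 [627.36 163.05 126.  ]
t 9.22 p [576.46 116.95 251.75] yawx 44.9 zax [ 4.e-04  3.e-04 -1.e+00] F [-0.31  0.21 -1.3 ] M [ 0.05  -0.005  0.017] w 56.4 j [ 0.11 -0.02  1.77  0.    1.4   0.9 ]
```

View pics/w3c.png

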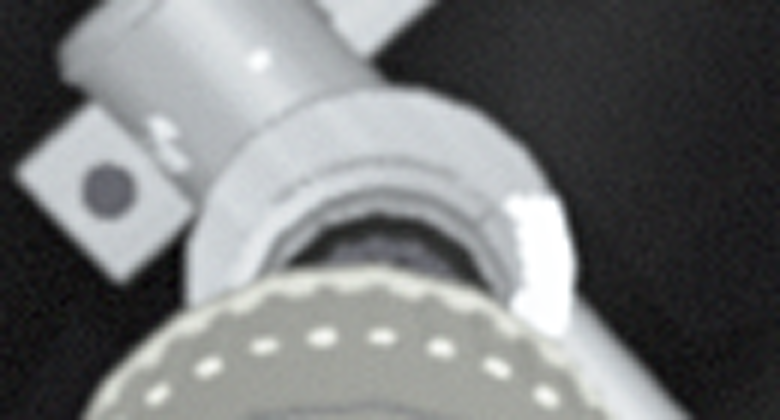

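>>> {"method": "carry_out", "body": {"series": [[0,0,0,1.4,0.1,0,-1],[0,0,0,2.4,0.12,0,-1],[0,0,0,1.45,0.1,1,-1],[0,0,0,0,0,2.5,-1],[0,0,0,0,0,2.5,-1],[0,0,0,0,0,1.5,-1],[0,0,0,0,0,1,-1],[0,0,0,0,0,0.5,-1],[0,0,0,0,0,0,-1],[0,0,0,0,0,0,-1]]}}

```text
time_s: 10.48
tool_pos: [615.9, 151.2, 162.7]
tool_rot: [0.924, 0.382, 0.001, 0.0]
contact_force: [0.2, 0.6, -0.4]
gripper_width: 55.9
```

```bash
python3 - <<'E'
from h import *
st()
tool([616.0-env.get_obs()['tool_pos'][0],151.7-env.get_obs()['tool_pos'][1],0])
f=env.grab_frame('scene');crop(f,225,110,100,90,8,'pics/s3.png')
E
```

```text
t 10.47 p [615.94 151.25 162.75] yawx 44.87 zax [ 1.8e-03  3.0e-04 -1.0e+00] F [ 0.16  0.62 -0.36] M [-0.021 -0.069  0.038] w 55.9 j [0.16 0.14 1.75 0.   1.25 0.94]
t 10.47 p [615.94 151.25 162.75] yawx 44.87 zax [ 1.8e-03  3.0e-04 -1.0e+00] F [ 0.16  0.62 -0.36] M [-0.021 -0.069  0.038] w 55.9 j [0.16 0.14 1.75 0.   1.25 0.94]
[ 0.036 -0.028  0.   ] cm tool
```

View pics/s3.png

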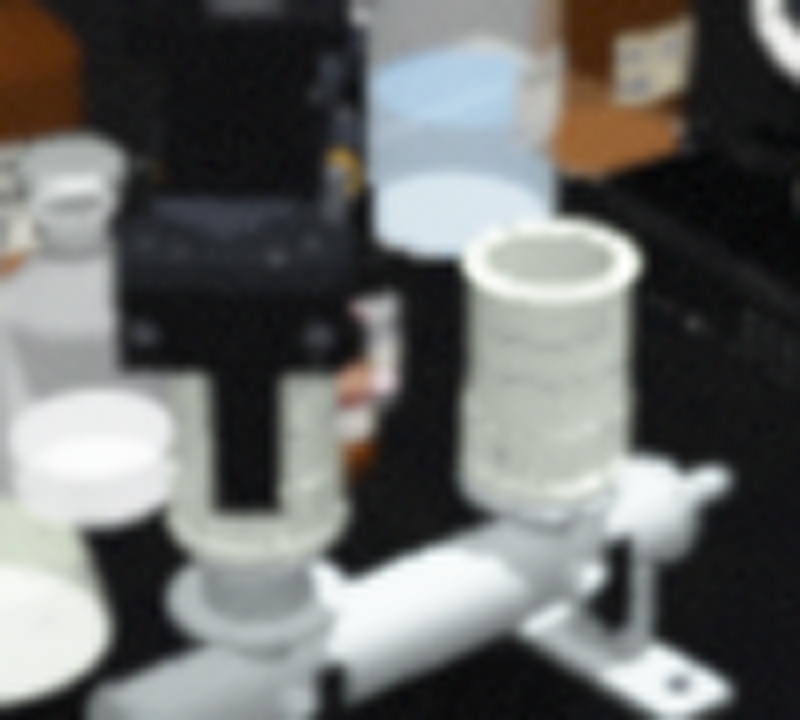

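>>> {"method": "carry_out", "body": {"series": [[0,0,0,0.03,-0.03,0.4,-1],[0,0,0,0,0,0.4,-1],[0,0,0,0,0,0.2,-1],[0,0,0,0,0,0.1,-1],[0,0,0,0,0,0.1,-1],[0,0,0,0,0,0.1,-1],[0,0,0,0,0,0,-1],[0,0,0,0,0,0,-1]]}}

```text
time_s: 11.52
tool_pos: [615.4, 151.6, 148.8]
tool_rot: [0.924, 0.382, 0.0, 0.0]
contact_force: [0.7, 0.6, -1.2]
gripper_width: 56.4
```

```bash
python3 - <<'E'
from h import *
st()
E
```

```text
t 11.53 p [615.44 151.62 148.75] yawx 44.87 zax [ 1.e-04  0.e+00 -1.e+00] F [ 0.69  0.56 -1.21] M [-0.022 -0.028 -0.014] w 56.36 j [0.16 0.15 1.76 0.   1.23 0.94]
```

>>> {"method": "carry_out", "body": {"series": [[0,0,0,0,0,0.05,-1],[0,0,0,0,0,0.05,-1],[0,0,0,0,0,0.05,-1],[0,0,0,0,0,0,-1]]}}

```text
time_s: 12.02
tool_pos: [615.3, 151.6, 147.1]
tool_rot: [0.924, 0.382, -0.0, -0.0]
contact_force: [-0.1, -0.6, -1.4]
gripper_width: 56.2
```

```bash
python3 - <<'E'
from h import *
st()
E
```

```text
t 12.03 p [615.31 151.6  147.06] yawx 44.88 zax [-2.e-04 -0.e+00 -1.e+00] F [-0.12 -0.6  -1.41] M [-0.033 -0.069  0.027] w 56.19 j [0.16 0.15 1.76 0.   1.22 0.94]
```

>>> {"method": "carry_out", "body": {"series": [[0,0,0,0,0,0.05,-1],[0,0,0,0,0,0.05,-1],[0,0,0,0,0,0.05,-1],[0,0,0,0,0,0,-1]]}}

```text
time_s: 12.52
tool_pos: [615.3, 151.6, 145.6]
tool_rot: [0.924, 0.382, -0.0, -0.0]
contact_force: [-0.6, -1.1, -1.7]
gripper_width: 56.1
```

```bash
python3 - <<'E'
from h import *
st()
E
```

```text
t 12.53 p [615.33 151.6  145.58] yawx 44.88 zax [-1.e-04 -0.e+00 -1.e+00] F [-0.6  -1.11 -1.7 ] M [-0.066 -0.059 -0.011] w 56.06 j [0.16 0.15 1.76 0.   1.22 0.94]
```

>>> {"method": "carry_out", "body": {"series": [[0,0,0,0,0,0.05,-1],[0,0,0,0,0,0.05,-1],[0,0,0,0,0,0.05,-1],[0,0,0,0,0,0,-1]]}}

```text
time_s: 13.02
tool_pos: [615.3, 151.6, 144.0]
tool_rot: [0.924, 0.382, -0.0, -0.0]
contact_force: [0.4, 0.0, -3.0]
gripper_width: 56.0
```

```bash
python3 - <<'E'
from h import *
st()
E
```

```text
t 13.03 p [615.31 151.6  144.05] yawx 44.88 zax [-2.e-04 -0.e+00 -1.e+00] F [ 0.44  0.01 -2.96] M [-0.015 -0.046 -0.02 ] w 55.96 j [ 0.16  0.16  1.77 -0.    1.22  0.94]
```

>>> {"method": "carry_out", "body": {"series": [[0,0,0,0,0,0.05,-1],[0,0,0,0,0,0.05,-1],[0,0,0,0,0,0,-1]]}}

```text
time_s: 13.4
tool_pos: [615.5, 151.6, 143.8]
tool_rot: [0.924, 0.382, 0.0, 0.0]
contact_force: [-2.4, -0.6, 2.9]
gripper_width: 56.2
```

```bash
python3 - <<'E'
from h import *
st()
E
```

```text
t 13.4 p [615.53 151.64 143.84] yawx 44.88 zax [ 4.e-04  1.e-04 -1.e+00] F [-2.39 -0.64  2.86] M [-0.048  0.31   0.034] w 56.19 j [0.16 0.16 1.77 0.   1.22 0.94]
```

>>> {"method": "carry_out", "body": {"series": [[0,0,-5,0,0,-0.028,-1],[0,0,-5,0,0,-0.028,-1],[0,0,-5,0,0,-0.028,-1],[0,0,-5,0,0,-0.028,-1],[0,0,0,0,0,0,-1]]}}

```text
time_s: 14.02
tool_pos: [616.0, 151.7, 144.9]
tool_rot: [0.844, 0.536, 0.001, 0.0]
contact_force: [0.4, 0.3, 2.2]
gripper_width: 56.1
```

```bash
python3 - <<'E'
from h import *
st()
E
```

```text
t 14.03 p [615.98 151.69 144.91] yawx 64.82 zax [ 1.7e-03  3.0e-04 -1.0e+00] F [0.44 0.28 2.24] M [ 0.029 -0.094  0.019] w 56.07 j [ 0.16  0.16  1.76 -0.    1.22  0.6 ]
```

>>> {"method": "carry_out", "body": {"series": [[0,0,-5,0,0,-0.028,-1],[0,0,-5,0,0,-0.028,-1],[0,0,-5,0,0,-0.028,-1],[0,0,0,0,0,0,-1]]}}

```text
time_s: 14.52
tool_pos: [615.9, 151.7, 145.7]
tool_rot: [0.767, 0.641, 0.001, 0.0]
contact_force: [-0.1, 0.4, 2.1]
gripper_width: 56.3
```

```bash
python3 - <<'E'
from h import *
st()
E
```

```text
t 14.53 p [615.91 151.7  145.72] yawx 79.75 zax [ 1.5e-03  2.0e-04 -1.0e+00] F [-0.11  0.41  2.06] M [ 0.014 -0.148  0.096] w 56.32 j [0.16 0.16 1.76 0.   1.22 0.34]
```

>>> {"method": "carry_out", "body": {"series": [[0,0,-4,0,0,-0.022,-1],[0,0,-4,0,0,-0.02,-1],[0,0,0,0,0,0,-1]]}}

```text
time_s: 14.9
tool_pos: [615.8, 151.7, 146.0]
tool_rot: [0.721, 0.693, 0.001, 0.0]
contact_force: [-0.3, 0.4, 2.9]
gripper_width: 56.0
```

```bash
python3 - <<'E'
from h import *
st()
E
```

```text
t 14.9 p [615.78 151.69 146.02] yawx 87.73 zax [ 1.2e-03  2.0e-04 -1.0e+00] F [-0.29  0.42  2.92] M [-0.04  -0.181 -0.007] w 55.99 j [0.16 0.15 1.76 0.   1.22 0.2 ]
```

>>> {"method": "carry_out", "body": {"series": [[0,0,-4,0,0,-0.01,-1],[0,0,-4,0,0,0,-1],[0,0,0,0,0,0,-1]]}}

```text
time_s: 15.28
tool_pos: [614.9, 151.5, 144.7]
tool_rot: [0.671, 0.742, -0.0, -0.0]
contact_force: [0.8, 0.3, -1.4]
gripper_width: 56.4
```

```bash
python3 - <<'E'
from h import *
st()
E
```

```text
t 15.28 p [614.9  151.52 144.67] yawx 95.72 zax [-1.3e-03 -2.0e-04 -1.0e+00] F [ 0.82  0.25 -1.36] M [-0.061 -0.181  0.038] w 56.36 j [0.16 0.16 1.77 0.   1.22 0.06]
```

The head has dropped off the rib starts, so I'm lowering it onto the next rib.

>>> {"method": "carry_out", "body": {"series": [[0,0,-2,0,0,0.05,-1],[0,0,0,0,0,0.05,-1],[0,0,0,0,0,0.05,-1],[0,0,0,0,0,0.05,-1],[0,0,0,0,0,0.05,-1],[0,0,0,0,0,0,-1]]}}

```text
time_s: 16.02
tool_pos: [615.3, 151.6, 143.1]
tool_rot: [0.657, 0.754, -0.0, -0.0]
contact_force: [-0.5, 0.7, -2.1]
gripper_width: 56.1
```

```bash
python3 - <<'E'
from h import *
st()
E
```

```text
t 16.02 p [615.32 151.6  143.06] yawx 97.87 zax [-2.e-04 -0.e+00 -1.e+00] F [-0.52  0.67 -2.05] M [-0.006 -0.139 -0.014] w 56.1 j [ 0.16  0.16  1.77 -0.    1.22  0.02]
```

>>> {"method": "carry_out", "body": {"series": [[0,0,0,0,0,0.05,-1],[0,0,0,0,0,0.05,-1],[0,0,0,0,0,0.05,-1],[0,0,0,0,0,0,-1]]}}

```text
time_s: 16.52
tool_pos: [615.5, 151.6, 141.9]
tool_rot: [0.657, 0.754, 0.0, 0.0]
contact_force: [-0.1, -0.2, 0.1]
gripper_width: 56.1
```

```bash
python3 - <<'E'
from h import *
st()
E
```

```text
t 16.52 p [615.45 151.62 141.88] yawx 97.87 zax [ 2.e-04  0.e+00 -1.e+00] F [-0.09 -0.18  0.14] M [-0.052 -0.027 -0.027] w 56.12 j [0.16 0.16 1.77 0.   1.22 0.02]
```

>>> {"method": "carry_out", "body": {"series": [[0,0,0,0,0,0.04,-1],[0,0,0,0,0,0.03,-1],[0,0,0,0,0,0,-1]]}}

```text
time_s: 16.9
tool_pos: [615.5, 151.6, 141.7]
tool_rot: [0.657, 0.754, 0.0, 0.0]
contact_force: [-2.1, -0.5, 4.0]
gripper_width: 56.2
```

```bash
python3 - <<'E'
from h import *
st()
E
```

```text
t 16.9 p [615.51 151.62 141.71] yawx 97.87 zax [ 4.e-04  0.e+00 -1.e+00] F [-2.11 -0.49  4.01] M [-0.114  0.413  0.   ] w 56.15 j [ 0.16  0.16  1.77 -0.    1.22  0.02]
```

Contact again, about 5 mm below the crest, which confirms the drop. Now I'll screw clockwise.

>>> {"method": "carry_out", "body": {"series": [[0,0,5,0,0,0.026,-1],[0,0,5,0,0,0.028,-1],[0,0,5,0,0,0.028,-1],[0,0,5,0,0,0.028,-1],[0,0,0,0,0,0,-1]]}}

```text
time_s: 17.52
tool_pos: [616.3, 151.5, 140.6]
tool_rot: [0.778, 0.629, 0.001, 0.001]
contact_force: [0.4, -1.1, 3.3]
gripper_width: 56.3
```

```bash
python3 - <<'E'
from h import *
st()
E
```

```text
t 17.52 p [616.34 151.46 140.64] yawx 77.92 zax [ 2.6e-03 -1.0e-04 -1.0e+00] F [ 0.41 -1.1   3.33] M [-0.313 -0.188 -0.025] w 56.29 j [ 0.16  0.16  1.77 -0.    1.21  0.37]
```

Sinking 1.1 mm per 20°, as the lead demands. I'll continue.

>>> {"method": "carry_out", "body": {"series": [[0,0,5,0,0,0.027,-1],[0,0,5,0,0,0.027,-1],[0,0,5,0,0,0.027,-1],[0,0,5,0,0,0.027,-1],[0,0,0,0,0,0,-1]]}}

```text
time_s: 18.15
tool_pos: [616.1, 151.8, 139.5]
tool_rot: [0.875, 0.485, 0.001, 0.0]
contact_force: [0.8, 0.1, 4.3]
gripper_width: 56.1
```

```bash
python3 - <<'E'
from h import *
st()
E
```

```text
t 18.15 p [616.14 151.82 139.48] yawx 57.99 zax [ 2.2e-03  6.0e-04 -1.0e+00] F [0.76 0.07 4.27] M [-0.047 -0.272 -0.061] w 56.12 j [0.16 0.16 1.77 0.   1.21 0.72]
```

>>> {"method": "carry_out", "body": {"series": [[0,0,5,0,0,0.027,-1],[0,0,5,0,0,0.027,-1],[0,0,5,0,0,0.027,-1],[0,0,0,0,0,0,-1]]}}

```text
time_s: 18.65
tool_pos: [616.0, 151.9, 138.6]
tool_rot: [0.93, 0.367, 0.001, 0.0]
contact_force: [1.8, 0.3, 4.5]
gripper_width: 56.1
```

```bash
python3 - <<'E'
from h import *
st()
E
```

```text
t 18.65 p [615.95 151.91 138.65] yawx 43.03 zax [ 1.7e-03  7.0e-04 -1.0e+00] F [1.8  0.26 4.51] M [ 0.086 -0.181 -0.043] w 56.1 j [0.16 0.16 1.77 0.   1.21 0.98]
```

>>> {"method": "carry_out", "body": {"series": [[0,0,5,0,0,0.027,-1],[0,0,5,0,0,0.027,-1],[0,0,5,0,0,0.02,-1],[0,0,0,0,0,0,-1]]}}

```text
time_s: 19.15
tool_pos: [615.8, 151.9, 137.8]
tool_rot: [0.97, 0.242, 0.001, -0.0]
contact_force: [0.5, 1.3, 5.0]
gripper_width: 56.3
```

```bash
python3 - <<'E'
from h import *
st()
E
```

```text
t 19.15 p [615.75 151.85 137.79] yawx 28.05 zax [ 1.1e-03  6.0e-04 -1.0e+00] F [0.5  1.3  4.99] M [ 0.148 -0.178 -0.162] w 56.31 j [0.16 0.16 1.77 0.   1.21 1.24]
```

>>> {"method": "carry_out", "body": {"series": [[0,0,4,0,0,0.01,-1],[0,0,4,0,0,0,-1],[0,0,0,0,0,0,-1]]}}

```text
time_s: 19.52
tool_pos: [615.7, 151.8, 137.7]
tool_rot: [0.985, 0.174, 0.0, -0.0]
contact_force: [0.1, 0.2, 6.4]
gripper_width: 56.1
```

```bash
python3 - <<'E'
from h import *
st()
E
```

```text
t 19.52 p [615.68 151.77 137.68] yawx 20.06 zax [ 9.e-04  4.e-04 -1.e+00] F [0.11 0.15 6.39] M [-0.012 -0.088 -0.041] w 56.12 j [0.16 0.16 1.77 0.   1.21 1.38]
```

>>> {"method": "carry_out", "body": {"series": [[0,0,3,0,0,-0.03,-1],[0,0,3,0,0,0,-1],[0,0,0,0,0,0,-1]]}}

```text
time_s: 19.9
tool_pos: [615.6, 151.8, 137.7]
tool_rot: [0.992, 0.122, 0.0, -0.0]
contact_force: [-0.2, 0.3, 4.3]
gripper_width: 56.3
```

```bash
python3 - <<'E'
from h import *
st()
E
```

```text
t 19.9 p [615.56 151.75 137.67] yawx 14.06 zax [ 5.e-04  4.e-04 -1.e+00] F [-0.25  0.25  4.31] M [ 0.093 -0.108  0.018] w 56.34 j [0.16 0.16 1.77 0.   1.21 1.48]
```

>>> {"method": "carry_out", "body": {"series": [[0,0,3,0,0,0,-1],[0,0,0,0,0,0,-1]]}}

```text
time_s: 20.15
tool_pos: [615.5, 151.7, 137.7]
tool_rot: [0.995, 0.096, 0.0, -0.0]
contact_force: [0.6, 0.4, 4.8]
gripper_width: 56.1
```

```bash
python3 - <<'E'
from h import *
st()
E
```

```text
t 20.15 p [615.54 151.74 137.69] yawx 11.03 zax [ 5.e-04  3.e-04 -1.e+00] F [0.6  0.39 4.82] M [ 0.145 -0.159 -0.039] w 56.05 j [0.16 0.16 1.77 0.   1.21 1.54]
```

>>> {"method": "carry_out", "body": {"series": [[0,0,3,0,0,0,-1],[0,0,0,0,0,0,-1]]}}

```text
time_s: 20.4
tool_pos: [615.5, 151.7, 137.7]
tool_rot: [0.998, 0.07, 0.0, -0.0]
contact_force: [0.9, 0.3, 5.1]
gripper_width: 56.1
```

```bash
python3 - <<'E'
from h import *
o,R=st(); print(o['tau'][5])
E
```

```text
t 20.4 p [615.55 151.7  137.69] yawx 8.01 zax [ 5.e-04  2.e-04 -1.e+00] F [0.87 0.33 5.1 ] M [ 0.175 -0.106 -0.065] w 56.09 j [0.16 0.16 1.77 0.   1.21 1.59]
0.049732415936887264
```

>>> {"method": "carry_out", "body": {"series": [[0,0,2,0,0,0,-1],[0,0,0,0,0,0,-1]]}}

```text
time_s: 20.65
tool_pos: [615.5, 151.7, 137.7]
tool_rot: [0.999, 0.052, 0.0, -0.0]
contact_force: [0.4, 0.8, 5.0]
gripper_width: 56.1
```

```bash
python3 - <<'E'
from h import *
o,R=st(); print(o['tau'][5])
E
```

```text
t 20.65 p [615.54 151.66 137.66] yawx 6.02 zax [ 5.e-04  1.e-04 -1.e+00] F [0.36 0.82 5.04] M [ 0.15  -0.186 -0.018] w 56.07 j [0.16 0.16 1.77 0.   1.21 1.62]
0.0018027398982667364
```

>>> {"method": "carry_out", "body": {"series": [[0,0,2,0,0,0,-1],[0,0,0,0,0,0,-1]]}}

```text
time_s: 20.9
tool_pos: [615.6, 151.6, 137.7]
tool_rot: [0.999, 0.035, 0.0, 0.0]
contact_force: [0.4, 1.2, 5.2]
gripper_width: 56.3
```

```bash
python3 - <<'E'
from h import *
o,R=st(); print(o['tau'][5])
E
```

```text
t 20.9 p [615.57 151.59 137.67] yawx 4.0 zax [ 6.e-04 -0.e+00 -1.e+00] F [0.44 1.19 5.24] M [ 0.199 -0.111 -0.017] w 56.32 j [ 0.16  0.16  1.77 -0.    1.21  1.66]
0.052228246349841356
```

>>> {"method": "carry_out", "body": {"series": [[0,0,2,0,0,0,-1],[0,0,0,0,0,0,-1]]}}

```text
time_s: 21.15
tool_pos: [615.6, 151.6, 137.7]
tool_rot: [1.0, 0.018, 0.0, 0.0]
contact_force: [0.6, 0.6, 5.0]
gripper_width: 56.2
```

```bash
python3 - <<'E'
from h import *
o,R=st(); print(o['tau'][5])
E
```

```text
t 21.15 p [615.6  151.58 137.67] yawx 2.02 zax [ 6.e-04 -2.e-04 -1.e+00] F [0.58 0.6  4.98] M [ 0.096 -0.123  0.168] w 56.17 j [ 0.16  0.16  1.77 -0.    1.21  1.69]
0.13959970325231552
```

>>> {"method": "carry_out", "body": {"series": [[0,0,0.5,0,0,0,-1],[0,0,0,0,0,0,-1]]}}

```text
time_s: 21.4
tool_pos: [615.6, 151.6, 137.6]
tool_rot: [1.0, 0.014, 0.0, 0.0]
contact_force: [0.2, 0.1, 5.5]
gripper_width: 56.3
```

```bash
python3 - <<'E'
from h import *
o,R=st(); print(o['tau'][5])
env.grab_frame('scene'); o,R=st(); print(o['tau'][5])
E
```

```text
t 21.4 p [615.58 151.59 137.65] yawx 1.57 zax [ 6.e-04 -3.e-04 -1.e+00] F [0.19 0.08 5.47] M [ 0.114 -0.118  0.341] w 56.29 j [ 0.16  0.16  1.77 -0.    1.21  1.7 ]
0.3426663391292095
t 21.45 p [615.57 151.55 137.65] yawx 1.57 zax [ 6.e-04 -3.e-04 -1.e+00] F [ 1.87 -0.22  4.56] M [ 0.123 -0.177  0.324] w 56.37 j [ 0.16  0.16  1.77 -0.    1.21  1.7 ]
0.3342566639184952
```

The torque is 0.33 N·m by both the wrist moment and joint 6, which is snug. I'll release and lift away.

>>> {"method": "carry_out", "body": {"series": [[0,0,0,0,0,0,0.6],[0,0,0,0,0,0,0.6],[0,0,0,0,0,0,0.6],[0,0,0,0,0,0,0.6],[0,0,0,0,0,0,0.6]]}}

```text
time_s: 22.08
tool_pos: [615.3, 151.6, 137.3]
tool_rot: [1.0, 0.012, -0.0, 0.0]
contact_force: [-0.1, -0.2, 0.1]
gripper_width: 75.8
```

```bash
python3 - <<'E'
from h import *
st()
E
```

```text
t 22.07 p [615.29 151.59 137.26] yawx 1.38 zax [-3.e-04 -0.e+00 -1.e+00] F [-0.14 -0.18  0.12] M [-0.011  0.019  0.005] w 75.81 j [0.16 0.16 1.77 0.   1.21 1.7 ]
```

>>> {"method": "carry_out", "body": {"series": [[0,0,0,0,0,-0.5,0.6],[0,0,0,0,0,-1.5,0.6],[0,0,0,0,0,-3,0.6],[0,0,0,0,0,-4,0.6],[0,0,0,0,0,-4,0.6],[0,0,0,-2,0,-2,0.6],[0,0,0,-4,0,0,0.6],[0,0,0,-2,0,0,0.6],[0,0,0,0,0,0,0.6],[0,0,0,0,0,0,0.6]]}}

```text
time_s: 23.32
tool_pos: [536.0, 149.7, 288.3]
tool_rot: [1.0, 0.012, 0.001, -0.0]
contact_force: [1.2, -0.9, -1.1]
gripper_width: 75.8
```

```bash
python3 - <<'E'
from fit import *
st(); c=cal('wrist');f=env.grab_frame('wrist'); cv2.imwrite('pics/w9.png',f[:,:,::-1]);np.savez('w9.npz',**c)
f=env.grab_frame('scene'); crop(f,160,100,200,150,4,'pics/s9.png')
f=env.grab_frame('top'); cv2.imwrite('pics/t9.png',f[:,:,::-1])
E
```

```text
t 23.32 p [536.01 149.7  288.33] yawx 1.37 zax [ 1.6e-03  3.0e-04 -1.0e+00] F [ 1.18 -0.87 -1.09] M [-0.02  -0.019  0.017] w 75.77 j [ 0.18 -0.11  1.79 -0.    1.46  1.72]
```

View pics/w9.png

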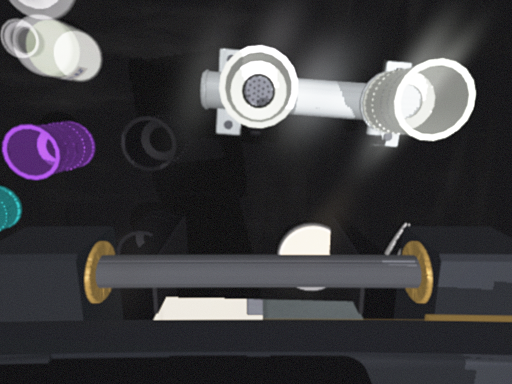

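View pics/s9.png

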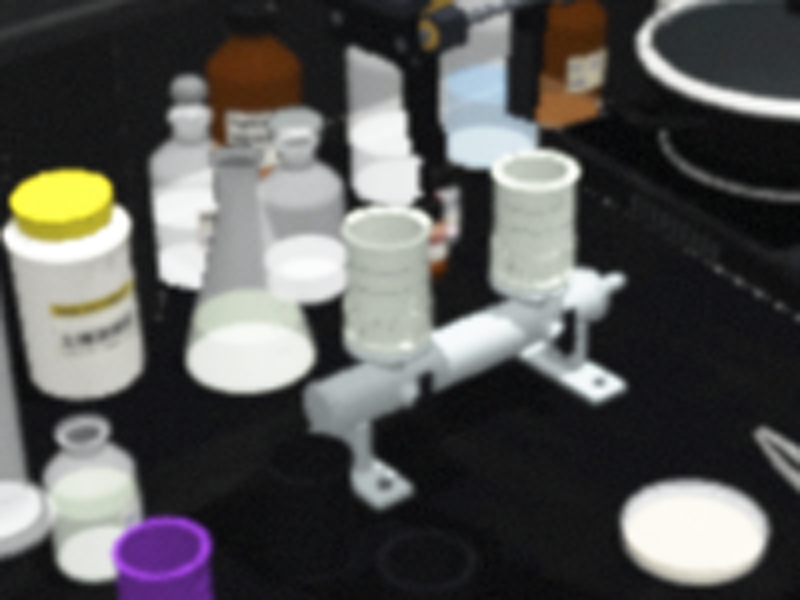

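View pics/t9.png

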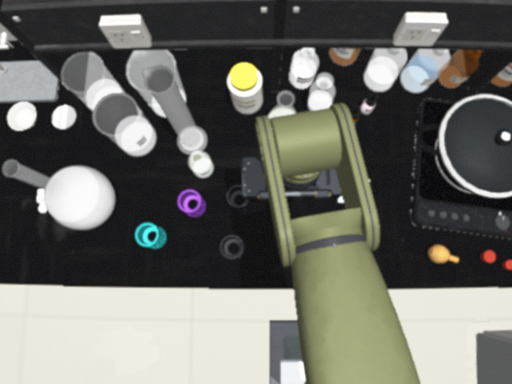

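The head is upright on the neck, with its rim at about (258,86) in the wrist view. In the scene view it sits as low on its shoulder as the fixed head. The petri dish, tweezers and bottle are where they were.

```bash
python3 - <<'E'
from workcell import env
env.job_done()
E
```

```text
the job is handed in; nothing more can be done
```

The white filter head is screwed home and snug on the bare neck, and the job was handed in at about 23.5 s.

- **Finding the thread start:** I set the head on the neck with about 5 N. Turned about 51° anticlockwise, it climbed to 22.4 mm above `neck_top`, then came free. Lowered, it met the thread again at about 18.1 mm, a measured step of roughly 4.3 mm. That is less than the nominal 5 mm, probably because I had turned a few degrees past the drop point.
- **Screwing home:** About 96° clockwise brought the head centre to 14.0 mm above `neck_top`. I stopped at about 0.33 N m, shown by both the wrist moment and joint 6.
- **Last checks:** After release the wrist force and moment were near zero. In the last wrist and scene pictures the head stands square and as low as the fixed head. By eye, the petri dish, tweezers and sample bottle have not moved.
- **Measurements that disagreed:** The top and scene cameras placed the neck 2–4 mm away from where the wrist camera did. I used the wrist camera, and the fit confirmed it. The last top picture could not check the head because the arm hides the manifold there.

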